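Close the gauge of a strip cutter and hold its sprung guard open

ROBOT

A 6-joint arm with a two-finger parallel gripper is mounted at the origin on the work surface; the furniture and walls round the work are solid. World frame = base frame: x ahead of the robot, y to its left, z up, the work surface at z = 0. Lengths are in m, angles in rad, forces in N, time in s.
With the tool pointing down it reaches from about 0.325 to 0.925 m from the base axis. Payload 3.1 kg.
Tool frame: the origin (TCP) lies where the fingers leave the gripper's body, on its centre line; the fingertips stand 73 mm ahead of it and the grasp point (between the pads) lies env.grip_point_offset ahead of it (env.grip_point_offset is the distance from the TCP to the grasp point, in m); z points along the fingers, y is the line along which they close (so a half turn about z gives the same grasp; the last joint's range is limited). The gripper opens to 85 mm and grips with 20 to 120 N. Pads are 22 mm wide; open, the fingers measure 114 mm over their backs; the gripper's body (76 mm by 85 mm) begins 54 mm behind the grasp point. The pads swing forward as they close: fully open they stand 13 mm farther back than shut.
Start: joints at [1.048, 0.217, 1.613, -0, 1.311, -0.112], TCP at [0.25, 0.573, 0.304] pointing down, gripper open.
Joint ranges: [-2.75, 2.75], [-0.78, 2.1], [0.31, 2.55], [-1.13, 4.27], [0.13, 2.63], [-2.58, 2.58]. Speed limits (rad/s): [2.79, 2.79, 3.14, 3.14, 3.14, 3.14].

INTERFACE

Orientations are given as a unit quaternion [w, x, y, z].
In Python, from plant import env, hand, cams, finder gives the robot as it stands. Calls block until the motion is done:
- env.move_ptp(position, orientation): joint-space move of the TCP to a pose.
- env.move_straight(position, attitude=None, vel=0.15): straight line of the TCP; attitude=None keeps the orientation; vel is the mean speed in m/s.
- env.goto_joints(angles): joint-space move.
- hand.gripper_to(opening): finger opening in m; the grip force is fixed at half the most; returns when the fingers have stopped.
- env.sleep(seconds).
- env.solve_ik(position, orientation): joint angles nearest the present ones, or None.
- env.state(): the state.
- cams.snapshot(name): name is "scene" or "top"; returns a dict with "image" (420x560x3 uint8, blue, green, red), "depth" (420x560 float32, m along the optical axis (not along the pixel's ray), 0 where there is no reading), "fx", "fy", "cx", "cy" (pixels), "dist" ([k1, k2, p1, p2, k3] as OpenCV has them; the pictures are not rectified), "extrinsics" (4x4, takes a point from world to camera coordinates). Camera axes: x right, y up, looking along -z (the intrinsics and any distortion apply to the point x, -y, -z); pixel columns grow to the right and rows downward; lengths in m; the calibration is good to about 2 mm. A picture is of the moment at which its call begins.
A pose or a line that the arm cannot do raises env.MotionError and nothing moves.
- env.job_done(): hands the job in; it is judged then, once.
Trained networks look in the newest picture that a camera, given by its name, has taken for a name from the list of things; names that differ only in an ending like _2 or _b are one class to them, and where a whole thing is asked for, a point or a joint stands for the part that bears it (a point fixed in the world has none). Each returns a list of dicts, best first, with "p" (0 to 1); they miss things now and then, are a little off and sometimes report something else, mostly with a low value. They report only what shows in the picture. A call takes as long as a camera call.
- finder.search_frame(thing, camera): "centre" ([row, column] in pixels, amid what is visible of it).
- finder.place_of(thing, camera): "centre" ([row, column] in pixels: a listed point, or the origin of a listed thing).
The state is a dict: "clock": time; "joints": joint angles; "joint_velocities": joint speeds; "joint_torque": joint torques, N m; "tool_pos": TCP position; "eef_rot": TCP orientation; "wrist_force": force on the tool from outside, world axes, zero at the start; "wrist_torque": the same for the moment, N m; "gripper_width": finger opening in m; "gripper_force": force on a finger pad.
Only numpy, scipy, OpenCV 4.12 (cv2) and the standard library are available. Lean on these libraries where they do the work, as an engineer would, in place of code of your own. Each camera call takes 0.05 s, during which the arm holds its last target. There are 200 camera calls.

TASK

Make the strip cutter ready for cleaning: wind the handwheel clockwise by its crank grip until the gauge plate comes up against its stops, and only then lift the sprung guard by its bar to 60 degrees from closed and hold it there. The guard springs shut if let go, so finish while still holding it at 60 degrees, with the gauge plate still against its stops; leave the brush, the jar and the cup alone.

Things in the scene. Friction and masses are not known exactly. Their poses are not given: they have to be found in the camera images.
- cutter: the strip cutter, a steel and aluminium bench machine fixed to the table. Origin mid-machine on the table top; its x points level to its rear (hinge side), y to its left, z up. Bed plate 170 x 325 x 12 mm (y -185 to 140). Housing under the guard x -30 to 68, y -40 to 135, 82 mm high. To its right the gauge plate, then at the right end a grey gearbox, 56 mm high, with the handwheel on top
- handwheel (a joint): handwheel angle, rad, growing clockwise seen from above: 0 = gauge fully open, 9.42 = hard end, gauge plate at its stops. Starts between 1.5 and 5.4; takes 0.06 N m to turn, stays where left. In the cutter's frame the crank grip lies from the wheel axis in direction (sin q, cos q): +y at 0, -y at 9.42. Each rad moves the gauge plate 2.5 mm
- wheel_axis (a point): point on the vertical axis of the handwheel at the level of the crank grip's middle, 105 mm above the table; in the cutter's frame at x = 30, y = -142 mm. The wheel's rim is 96 mm across, its top 80 mm above the table; the crank circle has radius 43 mm
- crank_point (a point): middle of the upright black crank grip on the handwheel's rim: 18 mm in diameter, 42 mm high (from 84 to 126 mm above the table), turning freely about its own axis; this point lies 108 mm above the table
- gauge (a joint): travel of the gauge plate in m, driven only by the handwheel: 0 = fully open, 0.0236 = touching the two round black rubber stops on the right end wall of the cutter housing; counts as touching from 0.0224 on
- gauge_face (a point): centre of the face of the gauge plate that meets the stops. The plate is steel, 112 x 6 x 36 mm, upright, right of the cutter housing, and slides to the cutter's +y
- guard (a joint): opening angle of the guard in rad: 0 = closed (level), wanted 1.047 (60 degrees), hard end 1.45. A spring and its weight (0.45 kg) pull it shut; it takes about 3 N at the bar to hold
- guard_hinge (a point): middle of the guard's hinge line, at the rear of the cutter, 88 mm above the table; the line runs along the cutter's y
- guard_bar (a point): middle of the guard's round black bar, 12 mm thick, 120 mm long, parallel to the hinge, 165 mm from it and 3 mm above the hinge line when closed (91 mm above the table), before the housing; swings up and rearwards. Two 8 mm arms carry its ends. 44 mm are clear between the bar and the guard plate's edge behind it; below it is free down to 45 mm
- brush: bystander: board brush with blue back, 30 x 110 x 42 mm, on the table just before the cutter's bed, parallel to it; origin at the centre of its underside
- pepper_jar: bystander: brown jar with black cap, 52 mm in diameter, 85 mm high, right of the cutter; origin at the centre of its underside
- cup: bystander: white cup with handle, 77 x 101 x 64 mm, on the table left of the cutter; origin at the centre of its underside

How it is judged:
On the way:
1. the gauge plate is wound up against its stops while the guard is still closed (value of joint gauge above 0.0224 m and value of joint guard below 0.1 rad), for 0.2 s.
At the end, for the whole second after the job is handed in: The gauge plate is at its stops (travel at least 22.4 of 23.6 mm), the guard stands still at 60 degrees, 5 degrees either way (0.96 to 1.134 rad), and the gripper's fingers hold it: they press on it with more than 0.5 N and none of the bystanders touches it (value of joint gauge above 0.0224 m and value of joint guard between 0.96 and 1.134 rad and velocity of joint guard between -0.1 and 0.1 rad/s and contact force between the fingers and guard above 0.5 N and contact force between each of brush, pepper_jar, cup and guard below 0.2 N); the arm keeps its last pose, push and grip.
It fails at once if the guard is opened (more than 0.15 rad) while the gauge plate is not at its stops (value of joint guard above 0.15 rad and not (value of joint gauge above 0.0224 m)).
It fails at once if the brush is moved more than 30 mm (distance of brush from where it was at the start of the episode above 0.03 m).
It fails at once if the jar is moved more than 30 mm (distance of pepper_jar from where it was at the start of the episode above 0.03 m).
It fails at once if the cup is moved more than 30 mm (distance of cup from where it was at the start of the episode above 0.03 m).
It also fails if it takes over 58 s, if anything falls off the work surface, if the arm or the gripper's body presses on something with over 40 N, if the wrist force passes 120 N, or if a joint passes its speed limit or range.

## Working session

There is one attempt and no reset: what is moved stays moved. The work goes in short steps, each a Python script; the robot and the scene stay as the last script left them, time stands still between calls to the robot, and variables do not carry over. Pictures are saved under pics/ and viewed, at most 10 in all, crops included, and the job is handed in when it is done.

```bash
ls; mkdir -p pics
cat > h.py <<'E'
import numpy as np, cv2
from plant import env, hand, cams, finder
def ray(s,rc):
    K=np.array([[s["fx"],0,s["cx"]],[0,s["fy"],s["cy"]],[0,0,1.]])
    u=cv2.undistortPoints(np.array([[[rc[1],rc[0]]]],float),K,np.array(s["dist"],float))[0,0]
    E=np.array(s["extrinsics"]);R,t=E[:3,:3],E[:3,3]
    return -R.T@t, R.T@np.array([u[0],-u[1],-1.])
def atz(s,rc,z):
    o,d=ray(s,rc); return o+d*(z-o[2])/d[2]
def bydepth(s,rc):
    r,c=int(round(rc[0])),int(round(rc[1])); D=s["depth"][max(r-1,0):r+2,max(c-1,0):c+2]; D=D[D>0]
    o,d=ray(s,rc); return o+d*np.median(D) if len(D) else None
def proj(s,p):
    K=np.array([[s["fx"],0,s["cx"]],[0,s["fy"],s["cy"]],[0,0,1.]])
    E=np.array(s["extrinsics"]);q=E[:3,:3]@p+E[:3,3];q=q*[1,-1,-1]
    return cv2.projectPoints(q.reshape(1,1,3),np.zeros(3),np.zeros(3),K,np.array(s["dist"],float))[0].ravel()[::-1]
E
cat > m.py <<'E'
from h import *
np.set_printoptions(precision=4,suppress=True)
Z=dict(cutter=0,wheel_axis=.105,crank_point=.108,gauge_face=None,guard_hinge=.088,guard_bar=.091,brush=0,pepper_jar=0,cup=0)
for cam in("scene","top"):
    s=cams.snapshot(cam); cv2.imwrite(f"pics/{cam}0.png",s["image"])
    print(cam,"cam pos",ray(s,(210,280))[0])
    for n,z in Z.items():
        for f in finder.place_of(n,cam)[:2]:
            print(n,np.round(f["p"],2),np.round(f["centre"],1), atz(s,f["centre"],z) if z is not None else '', bydepth(s,f["centre"]))
print(env.state(),env.grip_point_offset)
E
python3 m.py
```

```text
pics
scene cam pos [ 0.082  -0.5603  0.6556]
cutter 0.9 [254.2 302.1] [0.4723 0.1659 0.    ] [0.442  0.1095 0.0509]
wheel_axis 0.64 [252.  338.5] [0.477  0.0233 0.105 ] [0.5254 0.0948 0.0376]
crank_point 0.49 [259.5 357.9] [ 0.4957 -0.0163  0.108 ] [ 0.4953 -0.0169  0.1085]
gauge_face 0.62 [253.7 314.9]  [0.4721 0.1066 0.0435]
guard_hinge 0.63 [206.1 324.7] [0.5523 0.2048 0.088 ] [0.5508 0.2023 0.0899]
guard_bar 0.91 [216.6 256.5] [0.3896 0.2329 0.091 ] [0.387  0.226  0.0959]
brush 0.6 [260.4 250.1] [0.3549 0.1997 0.    ] [0.3411 0.1611 0.0333]
pepper_jar 0.9 [338.8 361.1] [ 0.4524 -0.1065  0.    ] [ 0.4366 -0.1259  0.0281]
cup 0.82 [206.  270.8] [0.4946 0.3911 0.    ] [0.4457 0.2782 0.0778]
top cam pos [0.3359 0.1915 1.066 ]
cutter 0.71 [194.4 298.1] [0.4733 0.1709 0.    ] [0.4617 0.1726 0.0904]
wheel_axis 0.96 [180.6 363. ] [0.4901 0.0212 0.105 ] [0.4977 0.0129 0.0578]
crank_point 0.4 [180.  378.8] [ 0.4905 -0.015   0.108 ] [ 0.4877 -0.0112  0.1256]
gauge_face 0.75 [199. 406.]  [ 0.4493 -0.0863  0.0726]
gauge_face 0.64 [187.  324.4]  [0.4835 0.1073 0.0554]
guard_hinge 0.97 [156.1 2
[... 316 characters left out ...]
0.    ] [ 0.4539 -0.0841  0.0864]
pepper_jar 0.74 [224.1 269. ] [0.3975 0.2467 0.    ] [0.3918 0.2416 0.0984]
cup 0.6 [187.2 213.2] [0.4955 0.3919 0.    ] [0.4925 0.3881 0.0199]
{'clock': 1.0, 'joints': array([ 1.0478,  0.2169,  1.6134, -0.    ,  1.3113, -0.1122]), 'joint_velocities': array([-0.0024, -0.0003, -0.0006,  0.0012, -0.0017, -0.0015]), 'joint_torque': array([  0.0004, -39.6894, -30.4268,  -0.0002,   0.0007,   0.    ]), 'tool_pos': array([0.2495, 0.573 , 0.3039]), 'eef_rot': array([0.    , 0.2039, 0.979 , 0.    ]), 'wrist_force': array([-0.3829, -0.0588, -0.0235]), 'wrist_torque': array([ 0.0068, -0.01  ,  0.0867]), 'gripper_force': 0.0, 'gripper_width': 0.08538014850329578} 0.0539
```

Run:
```python
import cv2,numpy as np
a=cv2.imread("pics/top0.png")[120:280,180:440]
b=cv2.imread("pics/scene0.png")[170:380,200:420]
cv2.imwrite("pics/topc.png",cv2.resize(a,None,fx=3,fy=3,interpolation=cv2.INTER_CUBIC))
cv2.imwrite("pics/scenec.png",cv2.resize(b,None,fx=2.8,fy=2.8,interpolation=cv2.INTER_CUBIC))
```

```text
(no output)
```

View pics/topc.png

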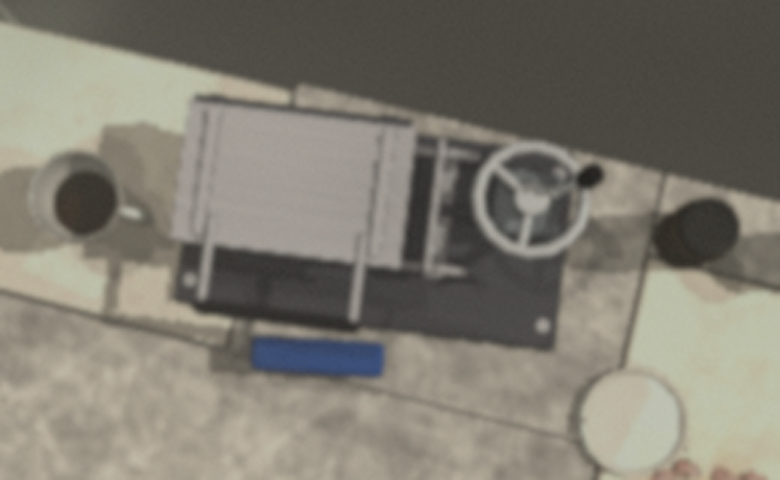

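View pics/scenec.png

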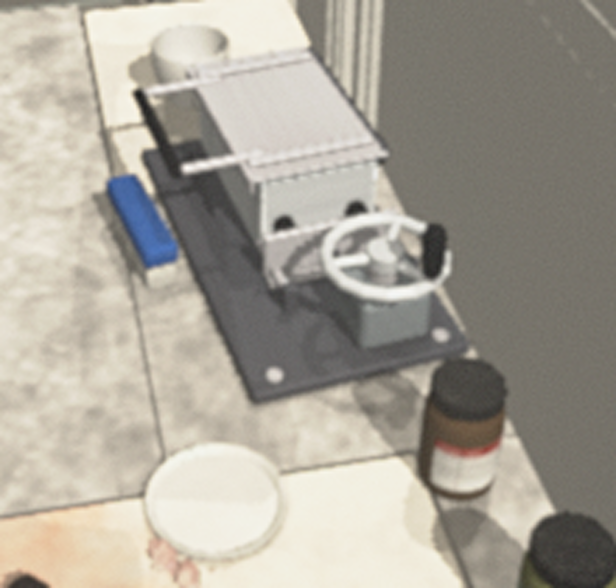

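The top crop shows the cutter with its rear toward +x, the wheel centre at about crop (532,199) → pixel (186.3, 357.3), and the grip at crop (590,176). In the scene view the grip stands at the wheel's right rear, and the networks' positions agree with that. "Brush #2", "jar #2" and "gauge_face #1" in the top view are false. Next I fit the cutter pose rigidly.

```bash
cat > fit.py <<'E'
from h import *
from scipy.optimize import least_squares
np.set_printoptions(precision=4,suppress=True)
s=cams.snapshot("top"); c=cams.snapshot("scene")
T=lambda r,c_:np.array([120+(r+.5)/3-.5,180+(c_+.5)/3-.5])
obs=[(s,(156.1,278.3),.088,'h'),(s,(225.1,267.),.091,'b'),(c,(206.1,324.7),.088,'h'),(c,(216.6,256.5),.091,'b'),
 (s,T(199,532),.078,(.03,-.142)),(s,(180.6,363.),.105,(.03,-.142)),(c,(252,338.5),.105,(.03,-.142)),
 (s,T(348,555),.012,(-.085,-.185)),(s,(194.4,298.1),0,(0,0)),(c,(254.2,302.1),0,(0,0))]
def pts(p,k):
    x,y,a,hx,hy=p; loc={'h':(hx,hy),'b':(hx-.165,hy)}.get(k,k)
    return np.array([x+np.cos(a)*loc[0]-np.sin(a)*loc[1], y+np.sin(a)*loc[0]+np.cos(a)*loc[1]])
M=[atz(i,rc,z)[:2] for i,rc,z,k in obs]
f=lambda p:np.concatenate([pts(p,o[3])-m for o,m in zip(obs,M)])*1000
r=least_squares(f,[.473,.17,-.17,.07,.05],loss='soft_l1',f_scale=3)
print(r.x,'\n',f(r.x).reshape(-1,2).round(1))
W=pts(r.x,(.03,-.142));a=r.x[2]
for g in([.4957,-.0163],[.4905,-.015],atz(s,T(176,590),.12)[:2]):
    d=np.array(g)-W; R=np.array([[np.cos(a),np.sin(a)],[-np.sin(a),np.cos(a)]]);l=R@d
    print("crank",g,'r',np.linalg.norm(d),'q',np.arctan2(l[0],l[1])%(2*np.pi))
print("W",W,"bar",pts(r.x,'b'),"hinge",pts(r.x,'h'))
for rc in((60,300),(130,330),(110,220),(150,420)):print(rc,bydepth(s,rc))
# depth-based height points around bar / wheel in top view
def cloud(s):
    o=[];
    for i in range(120,280):
        for j in range(180,440):
            if s["depth"][i,j]>0: O,d=ray(s,(i,j)); o.append(O+d*s["depth"][i,j])
    return np.array(o)
P=cloud(s);np.save("cloud.npy",P)
near=P[(np.linalg.norm(P[:,:2]-W,axis=1)<.075)]
hi=near[near[:,2]>.1]; print("grip cloud",len(hi),hi.mean(0) if len(hi) else '')
rim=near[(near[:,2]>.066)&(near[:,2]<.095)]; print("rim",len(rim),(rim.max(0)+rim.min(0))/2,np.ptp(rim,axis=0))
tx=-9.7
E
python3 fit.py
```

```text
[ 0.4738  0.1699 -0.1517  0.072   0.0549] 
 [[-2.  -5.3]
 [ 0.3 -8.6]
 [ 0.9  8.4]
 [ 0.5  5.3]
 [ 0.5 -6.2]
 [-8.1  3.8]
 [ 5.   1.7]
 [-2.7 -5. ]
 [ 0.5 -1. ]
 [ 1.5  4. ]]
crank [0.4957, -0.0163] r 0.04351191513574409 q 2.669927859511404
crank [0.4905, -0.015] r 0.04089348926072412 q 2.7808591572547496
crank [ 0.4925 -0.0069] r 0.03358517123827868 q 2.6713408270027816
W [0.482 0.025] bar [0.3902 0.2382] hinge [0.5533 0.2133]
(60, 300) [0.7105 0.1677 0.2721]
(130, 330) [ 0.708   0.0616 -0.2269]
(110, 220) [ 0.8077  0.4274 -0.3015]
(150, 420) [ 0.6348 -0.216  -0.2092]
grip cloud 60 [ 0.4921 -0.0073  0.1209]
rim 656 [0.4819 0.0322 0.0796] [0.0922 0.0941 0.018 ]
```

```bash
cat > sc.py <<'E'
from h import *
np.set_printoptions(precision=4,suppress=True)
for cam in("scene","top"):
    s=cams.snapshot(cam); ii,jj=np.mgrid[120:380,180:440]
    D=s["depth"][ii,jj].ravel();K=np.array([[s["fx"],0,s["cx"]],[0,s["fy"],s["cy"]],[0,0,1.]])
    u=cv2.undistortPoints(np.stack([jj.ravel(),ii.ravel()],1).astype(float)[:,None],K,np.array(s["dist"],float))[:,0]
    E=np.array(s["extrinsics"]);P=(np.c_[u[:,0],-u[:,1],-np.ones(len(u))]*D[:,None]-E[:3,3])@E[:3,:3]
    ok=D>0;P=P[ok];I=s["image"][ii,jj].reshape(-1,3)[ok]
    n=np.linalg.norm(P[:,:2]-[.482,.028],axis=1)<.075
    g=P[n&(P[:,2]>.1)];print(cam,"grip",len(g),g.mean(0),g.min(0),g.max(0))
    r=P[n&(P[:,2]>.066)&(P[:,2]<.09)&(I.mean(1)>110)]
    # circle fit outer
    from scipy.optimize import least_squares
    f=least_squares(lambda p:np.hypot(r[:,0]-p[0],r[:,1]-p[1])-.044,[.482,.028],loss='soft_l1',f_scale=.003)
    print("rim",len(r),f.x,r[:,:2].min(0),r[:,:2].max(0))
    b=P[(abs(P[:,0]-.39)<.03)&(abs(P[:,1]-.24)<.09)&(P[:,2]>.08)&(P[:,2]<.105)]
    d=I[(abs(P[:,0]-.39)<.03)&(abs(P[:,1]-.24)<.09)&(P[:,2]>.08)&(P[:,2]<.105)].mean(1)<70
    b=b[d];print("bar",len(b),b.mean(0),b.min(0),b.max(0),"slope",np.polyfit(b[:,1],b[:,0],1))
E
python3 sc.py
```

```text
scene grip 115 [ 0.4904 -0.014   0.1149] [ 0.4843 -0.0203  0.1002] [ 0.5014 -0.0034  0.1266]
rim 710 [0.4825 0.0287] [ 0.4339 -0.0173] [0.5246 0.0766]
bar 117 [0.3852 0.2207 0.0938] [0.375  0.1692 0.0888] [0.3966 0.294  0.0975] slope [0.1431 0.3536]
top grip 60 [ 0.4921 -0.0073  0.1207] [ 0.4848 -0.0184  0.1017] [ 0.5003 -0.0003  0.1289]
rim 532 [0.4825 0.0309] [ 0.4357 -0.0146] [0.5278 0.0775]
bar 229 [0.391  0.2357 0.0961] [0.3796 0.1741 0.0894] [0.4023 0.3003 0.1006] slope [0.1432 0.3572]
```

```bash
cat >> h.py <<'E'
np.set_printoptions(precision=4,suppress=True)
A=-.15; EX=np.array([np.cos(A),np.sin(A),0]); EY=np.array([-np.sin(A),np.cos(A),0]); W=np.array([.4825,.029,0])
G=env.grip_point_offset
def quat(psi): return np.array([0,np.cos(psi/2),np.sin(psi/2),0])
def crank(q,z=.111,w=W,r=.043): return w+r*(np.sin(q)*EX+np.cos(q)*EY)+[0,0,z+G]
def st(tag=''):
    s=env.state(); print(tag,'t%.2f'%s["clock"],s["tool_pos"],'F',s["wrist_force"],'gw %.4f gf %.1f'%(s["gripper_width"],s["gripper_force"]),flush=True); return s
E
cat > a.py <<'E'
from h import *
for psi in(A+np.pi/2,A-np.pi/2):
    print(psi,env.solve_ik(np.array([.493,-.012,.25]),quat(psi)),env.solve_ik(np.array([.389,.237,.145]),quat(psi)),env.solve_ik(np.array([.47,.22,.30]),quat(psi)))
psi=A+np.pi/2
if env.solve_ik(np.array([.493,-.012,.25]),quat(psi)) is None: psi-=np.pi
env.move_ptp([.493,-.012,.26],quat(psi)); hand.gripper_to(.05); st("above")
env.move_straight([.493,-.012,.111+G],vel=.12); st("down")
hand.gripper_to(.0); st("closed")
E
python3 a.py
```

```text
1.4207963267948966 [-0.1668 -0.0117  1.9688 -0.      1.1846 -0.0168] [ 0.3929  0.0644  2.1193 -0.      0.9578  0.5429] [ 0.3025 -0.0071  1.8653 -0.      1.2834  0.4525]
-1.7207963267948965 None None None
above t3.91 [ 0.493  -0.0118  0.26  ] F [ 0.1363  0.0545 -0.0651] gw 0.0500 gf 0.0
down t4.85 [ 0.4936 -0.0121  0.1656] F [-0.4253 -0.6588  0.1478] gw 0.0503 gf 0.0
closed t5.25 [ 0.4936 -0.012   0.166 ] F [-1.0764  0.2876  5.6686] gw 0.0162 gf 58.7
```

Run:
```python
from h import *
s=cams.snapshot("scene"); print(finder.place_of("crank_point","scene")[:2],proj(s,np.array([.4936,-.012,.111])))
b=s["image"][190:300,290:430]
cv2.imwrite("pics/grasp.png",cv2.resize(b,None,fx=5,fy=5,interpolation=cv2.INTER_CUBIC))
```

```text
[{'centre': [259.4, 355.2], 'p': 0.53}] [257.3155 355.8265]
```

View pics/grasp.png

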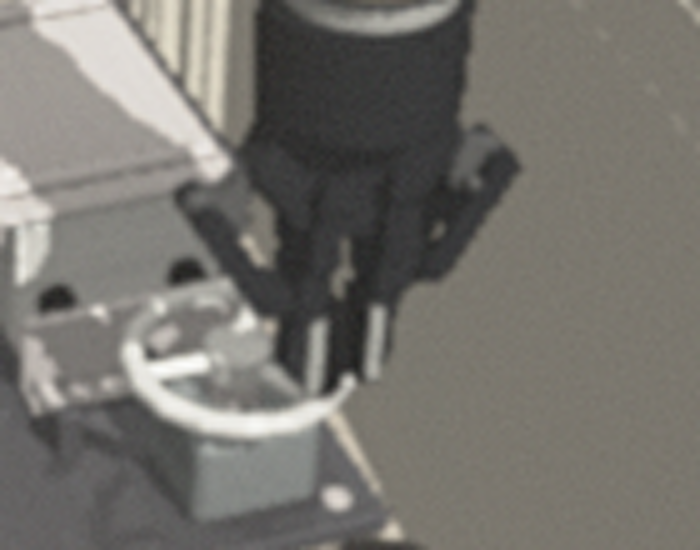

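The picture shows the black grip between the pads at crop (345,350), clear of the rim. Now I wind the wheel while watching the wrist force.

```bash
cat > wind.py <<'E'
from h import *
import sys
q0,q1,step=map(float,sys.argv[1:4]); lim=float(sys.argv[4])
for q in np.linspace(q0,q1,int(round(abs(q1-q0)/step))+1)[1:]:
    env.move_straight(crank(q,w=W+np.array([float(v) for v in sys.argv[5:7]]+[0]) if len(sys.argv)>6 else W),vel=.09)
    s=st('q%.2f'%q)
    if np.linalg.norm(s["wrist_force"])>lim: print("LIMIT");break
E
python3 wind.py 2.74 4.74 .4 35
```

```text
q3.14 t5.69 [ 0.4761 -0.0141  0.166 ] F [-1.8186 -1.2175  6.5182] gw 0.0163 gf 59.9
q3.54 t6.03 [ 0.4592 -0.0088  0.1659] F [-5.1483 -4.6876  9.2344] gw 0.0160 gf 60.2
q3.94 t6.38 [0.4457 0.0031 0.1659] F [-7.9434 -4.2284 14.4616] gw 0.0163 gf 60.7
q4.34 t6.72 [0.4382 0.0196 0.1658] F [-9.6077 -0.0021 15.3588] gw 0.0160 gf 61.0
q4.74 t7.06 [0.4382 0.0378 0.1658] F [-8.459   3.0913 15.0911] gw 0.0160 gf 60.9
```

```bash
python3 wind.py 4.74 8.74 .4 40
```

```text
q5.14 t7.40 [0.4455 0.0542 0.1659] F [-4.832   5.2154 11.0131] gw 0.0160 gf 60.4
q5.54 t7.74 [0.4588 0.066  0.1659] F [-1.3758  4.489   7.1289] gw 0.0161 gf 60.0
q5.94 t8.08 [0.4753 0.0714 0.1659] F [1.8748 1.6574 6.2109] gw 0.0164 gf 59.9
q6.34 t8.43 [0.4922 0.07   0.1659] F [ 0.8073 -3.5738  6.6149] gw 0.0162 gf 60.0
q6.74 t8.77 [0.5068 0.0624 0.1659] F [-2.3532 -4.7633 10.1543] gw 0.0162 gf 60.3
q7.14 t9.11 [0.5175 0.0501 0.1659] F [-5.4697 -4.9327 12.7301] gw 0.0159 gf 60.7
q7.54 t9.45 [0.5228 0.0349 0.1658] F [-8.1411 -2.2761 14.0119] gw 0.0160 gf 60.9
q7.94 t9.79 [0.522  0.0187 0.1658] F [-7.8987  0.0584 13.9579] gw 0.0165 gf 60.8
q8.34 t10.13 [0.5152 0.0038 0.1658] F [-5.342   2.2222 12.8223] gw 0.0158 gf 60.6
q8.74 t10.47 [ 0.5033 -0.0076  0.1659] F [-4.4027  3.2597 10.7984] gw 0.0159 gf 60.4
```

```bash
python3 wind.py 8.74 9.64 .1 30
python3 - <<'E'
from h import *
env.sleep(.3); st()
E
```

```text
q8.84 t10.72 [ 0.5    -0.0095  0.1659] F [-2.4457  2.5182  9.9763] gw 0.0164 gf 60.3
q8.94 t10.97 [ 0.4963 -0.0112  0.1659] F [-1.2854  2.2178  8.592 ] gw 0.0159 gf 60.2
q9.04 t11.22 [ 0.4923 -0.0126  0.1659] F [-0.9423  1.8018  8.6047] gw 0.0163 gf 60.2
q9.14 t11.47 [ 0.4882 -0.0136  0.1659] F [-1.4211  2.2565  7.9104] gw 0.0160 gf 60.2
q9.24 t11.72 [ 0.484  -0.0141  0.1659] F [0.1031 0.2072 8.0593] gw 0.0161 gf 60.2
q9.34 t11.97 [ 0.4796 -0.0143  0.1659] F [-0.8941 -0.0557  8.1829] gw 0.0162 gf 60.2
q9.44 t12.22 [ 0.4753 -0.0141  0.1659] F [ 0.0246 -1.463   9.1781] gw 0.0160 gf 60.2
q9.54 t12.47 [ 0.4729 -0.0137  0.166 ] F [ 5.6941 -4.2647  3.6035] gw 0.0161 gf 59.8
q9.64 t12.72 [ 0.4719 -0.0134  0.1662] F [15.8319 -6.378  -8.1424] gw 0.0158 gf 59.6
 t13.03 [ 0.4719 -0.0134  0.1661] F [15.8402 -4.992  -7.1431] gw 0.0161 gf 59.7
```

The hard stop shows as 16 N of tangential force at the expected angle. I'll unload, release and lift, then look.

```bash
python3 - <<'E'
from h import *
env.move_straight(crank(9.5),vel=.05); hand.gripper_to(.05); st()
p=crank(9.5); p[2]=.26; env.move_straight(p,vel=.2)
env.move_ptp([.36,.10,.30],quat(A+np.pi/2)); st()
for c in("scene","top"):
    s=cams.snapshot(c); 
    for n,z in(("crank_point",.108),("guard_bar",.091),("guard_hinge",.088)):
        for f in finder.place_of(n,c)[:1]: print(c,n,f["p"],atz(s,f["centre"],z))
    if c=="scene": cv2.imwrite("pics/stop.png",cv2.resize(s["image"][170:330,200:400],None,fx=3.5,fy=3.5,interpolation=cv2.INTER_CUBIC))
E
python3 sc.py
```

```text
t13.72 [ 0.4719 -0.0127  0.1641] F [-1.0237  0.1283 -0.1828] gw 0.0499 gf 0.0
 t15.04 [0.3601 0.0997 0.299 ] F [ 0.7471 -0.9055  0.3887] gw 0.0502 gf 0.0
scene crank_point 0.65 [ 0.4691 -0.0202  0.108 ]
scene guard_hinge 0.62 [0.4929 0.0005 0.088 ]
top crank_point 0.63 [ 0.4778 -0.0168  0.108 ]
top guard_bar 0.88 [0.3877 0.2409 0.091 ]
top guard_hinge 0.9 [0.556  0.2166 0.088 ]
scene grip 126 [ 0.4707 -0.0124  0.1214] [ 0.4259 -0.0215  0.1   ] [0.4823 0.0785 0.3295]
rim 730 [0.4813 0.0283] [ 0.4334 -0.0193] [0.527  0.0762]
bar 115 [0.385  0.2211 0.0939] [0.3754 0.1684 0.0865] [0.3972 0.2938 0.0972] slope [0.1442 0.3532]
top grip 57 [ 0.4748 -0.008   0.1201] [ 0.4681 -0.0199  0.1012] [ 0.4845 -0.0015  0.1308]
rim 393 [0.4759 0.0319] [ 0.459  -0.0123] [0.5281 0.0773]
bar 203 [0.3911 0.2351 0.0965] [0.3796 0.1742 0.0915] [0.4021 0.298  0.1025] slope [0.1465 0.3566]
```

View pics/stop.png

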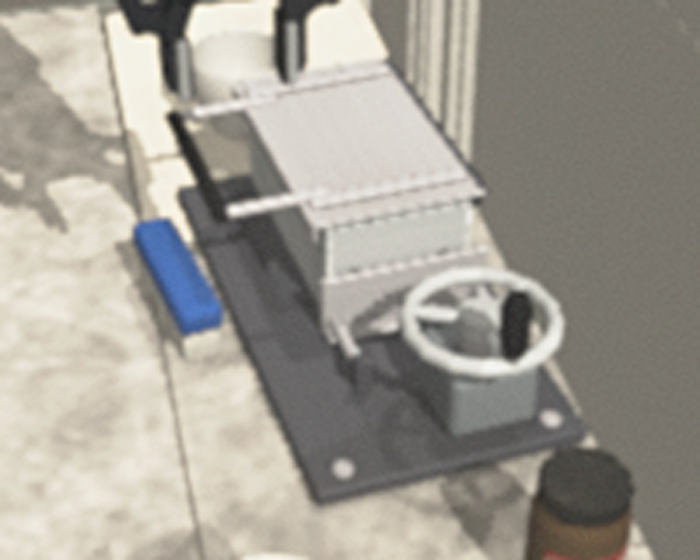

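The gauge plate is against the housing stops (crop ~(400,270)), the grip at crop (515,325) is at −y, and the guard is closed. Next is the bar.

```bash
cat > g.py <<'E'
from h import *
B=np.array([.390,.237,.091]); q=quat(A+np.pi/2)
hand.gripper_to(.04)
env.move_ptp(B+[0,0,.09+G],q); env.move_straight(B+[0,0,G+.001],vel=.1); st("at bar")
hand.gripper_to(0); s=st("closed")
s0=cams.snapshot("scene"); cv2.imwrite("pics/bar.png",cv2.resize(s0["image"][150:290,190:370],None,fx=4,fy=4,interpolation=cv2.INTER_CUBIC))
E
python3 g.py
```

```text
at bar t17.51 [0.3906 0.2371 0.1466] F [ 0.5926 -0.1372 -0.1705] gw 0.0401 gf 0.0
closed t17.88 [0.3884 0.2375 0.146 ] F [-4.9385  1.9556  3.6871] gw 0.0099 gf 58.4
```

View pics/bar.png

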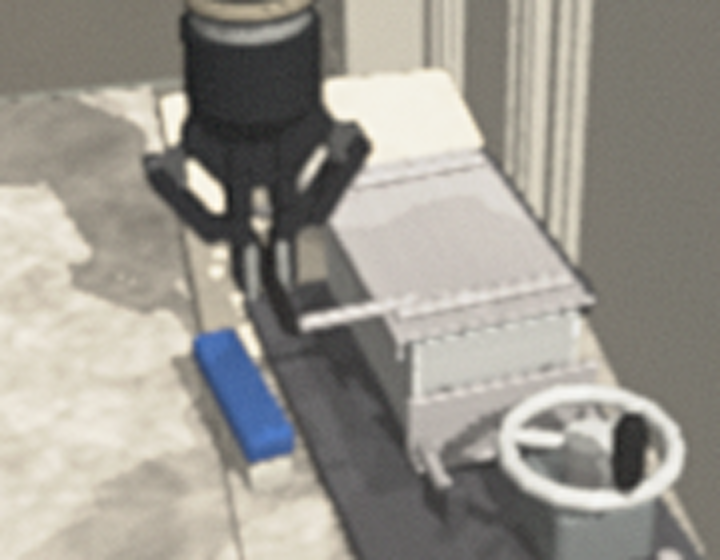

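The fingers hold the bar at about crop (270,290), with the opening matching 12 mm less pad give. Lifting along the hinge arc.

```bash
cat > lift.py <<'E'
from h import *
H=np.array([.3875,.2373,.088])+.165*EX
for th in np.linspace(0,1.05,11)[1:]:
    a=th+.018; env.move_straight(H+.165*(-np.cos(a)*EX+[0,0,np.sin(a)])+[0,0,G+.001],vel=.06)
    s=st('th%.2f'%th)
    if np.linalg.norm(s["wrist_force"])>50: print("LIMIT");break
env.sleep(.5); st("hold")
E
python3 lift.py
```

```text
th0.11 t18.38 [0.3891 0.2375 0.1637] F [-0.4448  4.3669 -3.4582] gw 0.0100 gf 58.4
th0.21 t18.82 [0.3917 0.237  0.18  ] F [-0.4787  4.8099 -2.9612] gw 0.0102 gf 58.4
th0.32 t19.26 [0.3959 0.2364 0.1963] F [-0.8872  6.5686 -4.8439] gw 0.0099 gf 58.4
th0.42 t19.70 [0.4016 0.2355 0.212 ] F [-2.0108  7.0897 -3.795 ] gw 0.0098 gf 58.3
th0.53 t20.14 [0.4088 0.2345 0.2269] F [-3.9912  6.7461 -4.1167] gw 0.0095 gf 58.4
th0.63 t20.58 [0.4174 0.2333 0.241 ] F [-6.421   8.5328 -2.3435] gw 0.0098 gf 58.4
th0.74 t21.02 [0.4278 0.2319 0.2552] F [-11.2957   7.9586   5.0468] gw 0.0097 gf 58.6
th0.84 t21.47 [0.4393 0.2302 0.2676] F [-14.7872   7.2829   7.7939] gw 0.0096 gf 58.7
th0.95 t21.91 [0.4531 0.2283 0.2802] F [-17.9877   6.1577  16.8675] gw 0.0099 gf 58.8
th1.05 t22.35 [0.4686 0.2261 0.2917] F [-18.5456   3.9024  22.2504] gw 0.0096 gf 58.7
hold t22.85 [0.4686 0.2261 0.2916] F [-18.6003   3.9938  22.7134] gw 0.0098 gf 58.7
```

```bash
cat > chk.py <<'E'
from h import *
for cam in("scene","top"):
    s=cams.snapshot(cam); ii,jj=np.mgrid[60:380,120:440]
    D=s["depth"][ii,jj].ravel();K=np.array([[s["fx"],0,s["cx"]],[0,s["fy"],s["cy"]],[0,0,1.]])
    u=cv2.undistortPoints(np.stack([jj.ravel(),ii.ravel()],1).astype(float)[:,None],K,np.array(s["dist"],float))[:,0]
    E=np.array(s["extrinsics"]);P=(np.c_[u[:,0],-u[:,1],-np.ones(len(u))]*D[:,None]-E[:3,3])@E[:3,:3]
    I=s["image"][ii,jj].reshape(-1,3); L=P-[.5506,.2126,.088]; L=np.c_[L@EX,L@EY,L[:,2]]
    m=(D>0)&(abs(L[:,1])<.09)&(L[:,0]<.0)&(L[:,0]>-.075)&(L[:,2]>.02)&(L[:,2]<.12)&(I.mean(1)>90)
    g=L[m]; rng=np.random.default_rng(0); best=(0,)
    for _ in range(500):   # plane containing cutter y: line in (x,z)
        a,b=g[rng.choice(len(g),2)][:,[0,2]]; n=np.array([-(b-a)[1],(b-a)[0]]); n/=np.linalg.norm(n)+1e-9
        k=abs((g[:,[0,2]]-a)@n)<.0025
        if k.sum()>best[0]: best=(k.sum(),k)
    q=g[best[1]][:,[0,2]]; v=np.linalg.svd(q-q.mean(0))[2][0]
    print(cam,len(g),best[0],"plane angle",np.degrees(np.arctan2(abs(v[1]),abs(v[0]))),q.mean(0),q.min(0),q.max(0))
    cv2.imwrite(f"pics/end_{cam}.png",cv2.resize(s["image"][100:310,170:420],None,fx=2.8,fy=2.8,interpolation=cv2.INTER_CUBIC))
E
python3 chk.py
```

```text
scene 291 291 plane angle 52.24773964459895 [-0.0533  0.0863] [-0.0713  0.0205] [-0.0045  0.1195]
top 190 190 plane angle 54.81545741257403 [-0.0464  0.0842] [-0.0653  0.0398] [-0.0168  0.1176]
```

View pics/end_scene.png

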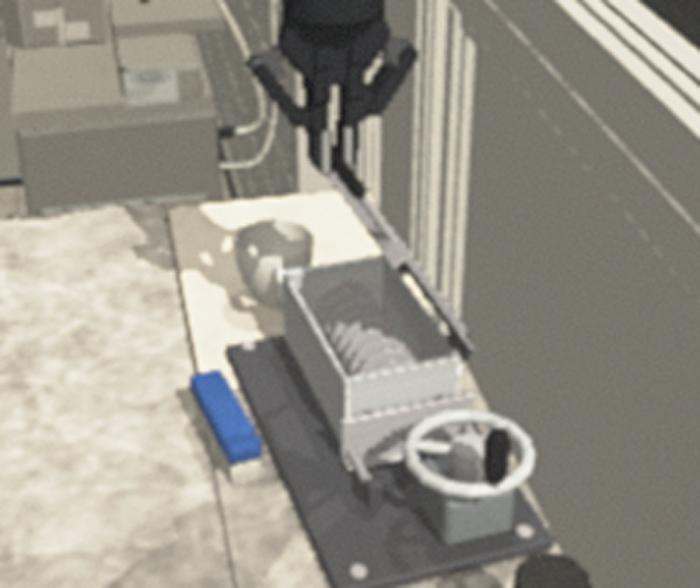

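The guard stands up, held by the bar at crop (345,180), and the gauge and bystanders are unchanged. The plane fit let degenerate pairs through, so I'll mend that.

```bash
sed -i 's/rng.choice(len(g),2)\]/rng.choice(len(g),2,replace=False)]/; s/n=np.array(\[-(b-a)/if np.linalg.norm(b-a)<.02: continue\n        n=np.array([-(b-a)/' chk.py; python3 chk.py
```

```text
File "chk.py", line 11
    a,b=g[rng.choice(len(g),2,replace=False)][:,[0,2]]; if np.linalg.norm(b-a)<.02: continue
                                                        ^^
SyntaxError: invalid syntax
```

```bash
sed -i 's/\]; if np.linalg/]\n        if np.linalg/' chk.py; python3 chk.py
python3 - <<'E'
from h import *
for c in("scene","top"):
    s=cams.snapshot(c)
    for f in finder.place_of("guard_bar",c)[:1]:
        o,d=ray(s,f["centre"]);n=EY;t=((np.array([.5506,.2126,.088])-o)@n)/(d@n);p=o+d*t-[.5506,.2126,.088]
        print(c,f["p"],f["centre"],p@EX,p[2],np.degrees(np.arctan2(p[2],-p@EX))-1, atz(s,f["centre"],.233))
E
```

```text
scene 291 120 plane angle 79.70410436656735 [-0.0638  0.0942] [-0.0667  0.0896] [-0.0603  0.1147]
top 190 132 plane angle 56.98448263461203 [-0.041   0.0779] [-0.059   0.0382] [-0.0163  0.1038]
scene 0.68 [156.3, 288.0] -0.08438085666032766 0.14029383181631147 57.97485578213806 [0.4629 0.2166 0.233 ]
```

Kinematics (59.6°), the bar in the camera (58°) and the plate slope (57°, or 62° taken from the hinge) all lie within 55–65°. The arm is still. Handing in.

```bash
python3 -c "
from h import *
st(); print(env.job_done())"
```

```text
t23.25 [0.4685 0.2261 0.2916] F [-17.8285   4.7486  22.1795] gw 0.0098 gf 58.7
the job is handed in; nothing more can be done
None
```

The job is handed in at 23.3 s, with no verdict returned: I wound the gauge plate to its stops with the guard closed, then lifted the guard and am holding it at about 59° (separate checks gave 57–62°), and the brush, jar and cup were not touched.

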